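Press a casting mould shut

TASK

Take the orange grip of the carrier board, slide the mould flat along the bench (never lifting it) until it is centred and square under the ram of the green press, and let go. Pull the press's red lever bar towards you as far as it goes, so that the ram shuts the white upper half of the mould onto the grey lower half, then ease the lever back slowly by hand, over a couple of seconds or more, until it is fully home, before letting go and before moving the board. Finally slide the board flat, mould shut, onto the green mat so that the mould lies in the white square and the board in line with the mat; keep your fingers off the white upper half and leave everything else on the bench where it is.

Things in the scene. Friction and masses are not known exactly. Their poses are not given: they have to be found in the camera images.
- carrier: Loose wooden board with a two-part mould, 0.65 kg; starts on the blue mat, orange grip towards the robot. Origin: board's underside, below the mould's centre. Board 8 mm thick, x from -150 to +50 mm, 100 mm along y. Grey lower mould half 85 x 85 mm, centred on the origin, z 8 to 38 mm.
- carrier_grip (a point): Centre of the carrier's orange upright grip block, 125 mm from the mould's centre (carrier x = -125 mm, z = 40 mm). The block is 40 mm along the carrier's x, 22 mm along y (pinch it across y), its top 63 mm above the bench.
- cap_block: White upper half of the mould, 85 x 85 x 24 mm, origin at the centre of its underside. Slides on pins in the lower half; starts 10 to 14 mm open (top at most 76 mm above the bench), stays where it is pushed, top at 62 mm when shut. 8 N shut it. To be pushed only by the press.
- mould_cap (a joint): How far the white upper half has been pushed down, m: 0 = 14 mm open, 0.014 = shut, the halves touching.
- press: Fixed green press. Origin on the bench under the ram's axis (yellow square outline on a thin sheet level with the bench); opening faces its -x, the robot. Ram foot 60 mm across, 101 mm up when raised. Head x -40 to +145, y +-32, z 122 to 242 mm. Column and foot (180 mm wide, 24 high) begin at x = +85 mm; the bench before that is free, so the carrier can slide in from the side or front.
- lever_hinge (a point): Lever pivot: in the press frame x = 20 mm, y = 0, z = 190 mm; the axis runs along the press's y.
- lever_bar (a point): Centre of the red round lever bar, 18 mm in diameter, along the press's y, 140 mm from the pivot; at home 137 mm above it and 28 mm behind (+x). Steel arms at y = +-65 mm hold its ends, 110 mm free between, so pinch its middle from above, fingers closing along the press's x; it may turn in the grip.
- press_lever (a joint): Lever angle, rad: 0 = home (up, leaning 0.2 rad back); grows as the bar is pulled towards the robot (press -x) and down, in an arc about the pivot. Stop at 1.05; the mould below is shut at about 1.0 to 1.03. A spring pulls it home, 3 N at the bar near home, 8 to 10 N at the end; let go far down, it snaps back.
- feed_mat: Thin blue mat, 230 x 130 mm, level with the bench, where the carrier starts; on the left or on the right of the press.
- done_mat: Thin green mat, fixed, level with the bench, on the other side of the press; 130 mm along y, x from -165 to +65 mm. Origin: centre of its white 95 mm square outline, where the mould's centre (the carrier's origin) belongs. The carrier's x is to lie along the mat's x, grip towards the robot.
- lotion: White bottle, 60 mm across, 160 mm high, bystander.
- spray_can: Blue can, 54 mm across, 170 mm high, bystander.
- paint_jar: Brown jar with white lid, 68 mm across, 75 mm high, bystander.
- tape_roll: Brown tape roll lying flat, 100 mm across, 24 mm high, bystander.
- brush: Brush lying flat, 190 mm long, bystander.
- mug: Blue mug, 76 mm across, 85 mm high, bystander.
- spatula: Spatula lying flat, 200 mm long, bystander.
Things that resemble listed ones, but are neither listed nor needed, are in the scene too. There is more than one size of the carrier; the one meant has the size given above.

How it is judged:
By the outcome, as a careful person would: the job done as asked, in the order asked, and still so for the second after the job is handed in, with the robot touching nothing.
It also fails if it takes over 72 s, if anything falls off the work surface, if the arm or the gripper's body presses on something with over 40 N, if the wrist force passes 120 N, or if a joint passes its speed limit or range.

ROBOT

A 7-joint arm with a two-finger parallel gripper is mounted at the origin on the work surface. World frame = base frame: x ahead of the robot, y to its left, z up, the work surface at z = 0. Lengths are in mm, angles in rad, forces in N, time in s.
With the tool pointing down it reaches from about 375 to 925 mm from the base axis. Payload 3.1 kg.
Tool frame: the origin (TCP) lies midway between the tips of the shut fingers; the grasp point (between the pads) lies 19 mm behind it; z points along the fingers, y is the line along which they close (so a half turn about z gives the same grasp; the last joint's range is limited). The gripper opens to 85 mm and grips with 20 to 120 N. Pads are 22 mm wide; open, the fingers measure 114 mm over their backs; the gripper's body (76 mm by 85 mm) begins 54 mm behind the grasp point. The pads swing forward as they close: fully open they stand 13 mm farther back than shut.
Start: joints at [1.214, 0.383, 0.044, 1.598, -0.018, 1.161, -0.05], TCP at [166.368, -628.351, 231.269] pointing down, gripper open.
Joint ranges: [-2.61, 2.61], [-0.41, 2.15], [-1.48, 1.57], [0, 2.5], [-1.57, 4.71], [0.05, 1.97], [-2.85, 2.85]. Speed limits (rad/s): [2.79, 2.79, 3.14, 3.14, 3.14, 3.14, 3.14].

INTERFACE

Orientations are given as a unit quaternion [x, y, z, w].
In Python, from bench import observe, snapshot, finish_job, trace, pinpoint gives the robot as it stands.
- The arm moves only by the tool apply_moves, never from a script. Its argument "commands" is a list of rows, each an object of numbers: "tx", "ty", "tz": the shift along the world's x, y, z in mm; "rx", "ry", "rz": the turn, a rotation vector about the world's x, y, z in degrees; "jaw": the closure, from -1 (fully open) to 1 (shut), so that 0 is half open. A call has 1 to 20 rows; each row is the pose to reach, as a shift and turn from the pose commanded when the call began; what a row does not reach only later rows make up. A row lasts 1/12 s, in which the tool goes at most 41.7 mm and 7.16 degrees, less where a joint would pass 70% of its speed; a pose out of reach is approached as far as the arm can. A call with a gripper value outside its range is refused whole. The fingers move at their own pace and stop on an object; "force" is the grip in N (left out, the last holds). Time passes only in rows, so rows that repeat a pose let the fingers close. It gives the time, the measured TCP pose, the force, the opening and the grip force at its end, in the units of the state.
- observe(): the state, without advancing time (a new reading comes with each control period).
- snapshot(name): name is "scene" or "top" or "wrist"; returns a dict with "img" (480x640x3 uint8, blue, green, red), "camera_matrix" (3x3 intrinsics, pixels), "camera_from_world" (4x4, takes a point from world to camera coordinates). Camera axes: x right, y down, z forward; pixel columns grow to the right and rows downward; lengths in mm; the calibration is good to about 2 mm. The wrist camera is an equidistant fisheye: a pixel r from the principal point sees the ray r / f radians off the axis. A picture is of the moment at which its call begins. There is no depth.
- finish_job(): hands the job in; it is judged then, once.
Trained networks look in a picture, given as the dict that the camera call returned (one of the last four; its "shot" number tells which), for a name from the list of things; names that differ only in an ending like _2 or _b are one class to them, and where a whole thing is asked for, a point or a joint stands for the part that bears it (a point fixed in the world has none). Each returns a list of dicts, best first, with "confidence" (0 to 1); they miss things now and then, are a little off and sometimes report something else, mostly with a low value. They report only what shows in the picture. A call takes as long as a camera call. They do not tell look-alikes from the thing itself.
- trace(picture, thing): "mask" (480x640 bool, what is visible of it) and "bbox" ([left, top, width, height] in pixels, round what is visible of it).
- pinpoint(picture, thing): "centre" ([column, row] in pixels: a listed point, or the origin of a listed thing).
The state is a dict: "clock": time; "qpos": joint angles; "qd": joint speeds; "tau": joint torques, N m; "position": TCP position; "tool_rot": TCP orientation; "contact_force": force on the tool from outside, world axes, zero at the start; "torque": the same for the moment, N m; "width": finger opening in mm; "gripper_force": force on a finger pad.
Only numpy, scipy, OpenCV 4.12 (cv2) and the standard library are available. Lean on these libraries where they do the work, as an engineer would, in place of code of your own. Each camera call takes 0.05 s, during which the arm holds its last target. There are 200 camera calls.

## Working session

There is one attempt and no reset: what is moved stays moved. The work goes in short steps, Python scripts to look and compute and a tool call to move; the robot and the scene stay as the last step left them, time stands still between calls to the robot, and variables do not carry over. Pictures are saved under pics/ and viewed, at most 10 in all, crops included, and the job is handed in when it is done.

Besides the shell and the picture viewer there is one more tool, called after ">>>" as a command line: name --argument value ..., lists and objects as JSON in quotes. apply_moves: Moves the arm, as the interface text tells. Its arguments: {"type":"object","properties":{"commands":{"type":"array","items":{"type":"object","properties":{"tx":{"type":"number"},"ty":{"type":"number"},"tz":{"type":"number"},"rx":{"type":"number"},"ry":{"type":"number"},"rz":{"type":"number"},"jaw":{"type":"number"}}}},"force":{"type":"number"}},"required":["commands"]}

```bash
mkdir -p pics; ls; cat > h.py <<'E'
import numpy as np, cv2
from bench import observe, snapshot, finish_job, trace, pinpoint
def ray(s,px):
    K=np.array(s["camera_matrix"]);T=np.array(s["camera_from_world"])
    p=np.array([(px[0]-K[0,2])/K[0,0],(px[1]-K[1,2])/K[1,1],1.])
    if s.get("fish"):
        r=np.hypot(p[0],p[1]); p=np.array([p[0]/r*np.sin(r),p[1]/r*np.sin(r),np.cos(r)]) if r>0 else p
    R=T[:3,:3]; return -R.T@T[:3,3], R.T@p
def onz(s,px,z):
    o,d=ray(s,px); return o+d*(z-o[2])/d[2]
def proj(s,P):
    K=np.array(s["camera_matrix"]);T=np.array(s["camera_from_world"])
    p=T[:3,:3]@np.array(P,float)+T[:3,3]
    if s.get("fish"):
        r=np.hypot(p[0],p[1]); t=np.arctan2(r,p[2]); p=np.array([p[0]/r*t,p[1]/r*t,1])
    return (K@(p/p[2]))[:2]
def snap(n):
    s=snapshot(n); s["fish"]=(n=="wrist"); return s
E
python3 - <<'E'
from h import *
Z={"carrier":0,"carrier_grip":40,"cap_block":50,"press":0,"lever_hinge":190,"lever_bar":327,"feed_mat":0,"done_mat":0}
ims=[]
for n in("top","scene"):
    s=snap(n); cv2.imwrite(f"pics/{n}0.png",s["img"])
    for t,z in Z.items():
        for r in pinpoint(s,t)[:3]:
            print(n,t,np.round(r["centre"]),round(r["confidence"],2),np.round(onz(s,r["centre"],z)))
E
```

```text
pics
top carrier [176. 279.] 0.95 [320. 553.   0.]
top carrier [249. 223.] 0.82 [520. 280.   0.]
top carrier_grip [181. 305.] 0.81 [229. 525.  40.]
top carrier_grip [240. 260.] 0.76 [385. 309.  40.]
top carrier_grip [245. 219.] 0.64 [530. 291.  40.]
top cap_block [176. 278.] 0.88 [327. 539.  50.]
top cap_block [244. 224.] 0.86 [515. 291.  50.]
top cap_block [247. 309.] 0.85 [209. 287.  50.]
top press [334. 198.] 0.92 [607. -33.   0.]
top lever_hinge [333. 181.] 0.8 [640. -26. 190.]
top lever_bar [329. 167.] 0.89 [661. -10. 327.]
top feed_mat [243. 219.] 0.86 [535. 304.   0.]
top done_mat [410. 205.] 0.58 [ 572. -314.    0.]
scene carrier [416. 333.] 0.81 [496. 292.   0.]
scene carrier [526. 320.] 0.79 [335. 540.   0.]
scene carrier_grip [430. 299.] 0.67 [398. 299.  40.]
scene carrier_grip [464. 279.] 0.67 [280. 362.  40.]
scene carrier_grip [521. 285.] 0.61 [246. 509.  40.]
scene cap_block [418. 322.] 0.86 [512. 299.  50.]
scene cap_block [442. 253.] 0.77 [197. 279.  50.]
scene cap_block [531. 305.] 0.56 [336. 544.  50.]
scene press [285. 329.] 0.87 [614. -18.   0.]
scene press [483. 343.] 0.55 [467. 456.   0.]
scene press [417. 325.] 0.52 [465. 288.   0.]
scene lever_bar [269. 228.] 0.61 [653. -26. 327.]
scene lever_bar [482. 342.] 0.49 [834. 479. 327.]
scene feed_mat [418. 340.] 0.69 [521. 305.   0.]
scene done_mat [200. 292.] 0.59 [ 569. -302.    0.]
```

View pics/top0.png

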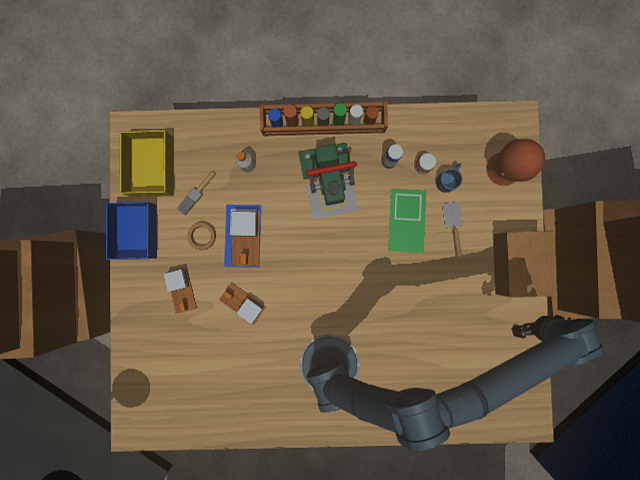

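View pics/scene0.png

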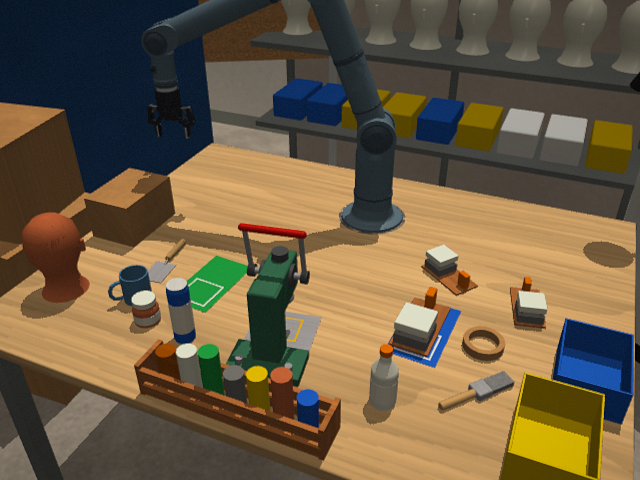

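The top view shows three carriers: pixels (243,235) on the blue mat, (180,288) and (242,302) loose on the bench. The one on the blue mat at (243,235) fits: it is larger and starts on the mat, with its grip at (244,257) towards the robot. The press is at (330,185), with the grey sheet below its ram, and the green mat is at (408,220).

```bash
python3 - <<'E'
from h import *
s=snap("top"); im=s["img"]
a=cv2.resize(im[195:325,155:275],None,fx=3.3,fy=3.3,interpolation=cv2.INTER_CUBIC)
b=cv2.resize(im[135:265,290:410],None,fx=3.3,fy=3.3,interpolation=cv2.INTER_CUBIC)
cv2.imwrite("pics/crop1.png",np.hstack([a,b]))
hsv=cv2.cvtColor(im,cv2.COLOR_BGR2HSV)
def W(px,z): return np.round([onz(s,p,z)[:2] for p in px]).tolist()
def rect(mask,z,name):
    n,l,st,c=cv2.connectedComponentsWithStats(mask.astype(np.uint8))
    i=1+np.argmax(st[1:,4]); pts=np.argwhere(l==i)[:,::-1]
    w=np.array([onz(s,p,z)[:2] for p in pts],np.float32)
    r=cv2.minAreaRect(w); print(name,st[i,4],r)
for t,z in(("feed_mat",0),("done_mat",0),("carrier",8),("cap_block",75),("lever_bar",327)):
    for r in trace(s,t)[:3]:
        if r["confidence"]>.4: print(r["bbox"],r["confidence"]); rect(r["mask"],z,t)
H,S,V=cv2.split(hsv)
roi=np.zeros(H.shape,bool); roi[140:270,295:440]=1
rect(roi&(H>40)&(H<80)&(S>120)&(V>90),0,"green"); 
roi[:,365:]=0
rect(roi&((H<8)|(H>172))&(S>150)&(V>90),327,"red")
rect(roi&(S<60)&(V>90),0,"sheet")
E
```

```text
[224.9, 202.8, 35.0, 62.8] 0.55
feed_mat 581 ((493.1048889160156, 347.1533203125), (117.36954498291016, 251.3876190185547), 62.04667663574219)
[388.8, 190.4, 40.0, 60.7] 0.97
done_mat 2159 ((515.8681030273438, -299.5094299316406), (130.70567321777344, 229.00050354003906), 86.14913177490234)
[161.8, 266.1, 33.3, 49.7] 0.96
carrier 988 ((277.7957458496094, 535.385986328125), (155.4248046875, 90.97455596923828), 13.93426513671875)
[217.6, 283.0, 47.4, 41.3] 0.83
carrier 975 ((225.0830535888672, 310.19366455078125), (159.75364685058594, 84.62667846679688), 52.14398193359375)
[223.8, 204.3, 33.7, 62.5] 0.74
carrier 593 ((474.34527587890625, 306.49407958984375), (127.02378845214844, 226.55563354492188), 87.2395248413086)
[162.1, 271.7, 23.0, 16.7] 0.95
cap_block 381 ((318.6296081542969, 533.636962890625), (71.83787536621094, 69.85478210449219), 13.603777885437012)
[237.7, 299.2, 23.0, 23.6] 0.64
cap_block 370 ((205.24649047851562, 277.1921691894531), (67.13897705078125, 70.3776626586914), 55.059974670410156)
[230.2, 212.1, 23.2, 24.5] 0.58
cap_block 560 ((513.2802124023438, 293.1468811035156), (81.65422058105469, 81.44313049316406), 88.68999481201172)
[307.1, 158.0, 49.1, 34.0] 0.92
lever_bar 561 ((631.6659545898438, -21.354934692382812), (72.40377044677734, 155.22706604003906), 9.425053596496582)
green 1349 ((517.4063720703125, -301.244384765625), (125.92788696289062, 225.53094482421875), 85.83604431152344)
red 261 ((655.9469604492188, -17.626602172851562), (16.172502517700195, 154.6709747314453), 10.031927108764648)
sheet 807 ((609.3511352539062, -25.99010467529297), (130.13523864746094, 170.13160705566406), 10.01696491241455)
```

View pics/crop1.png

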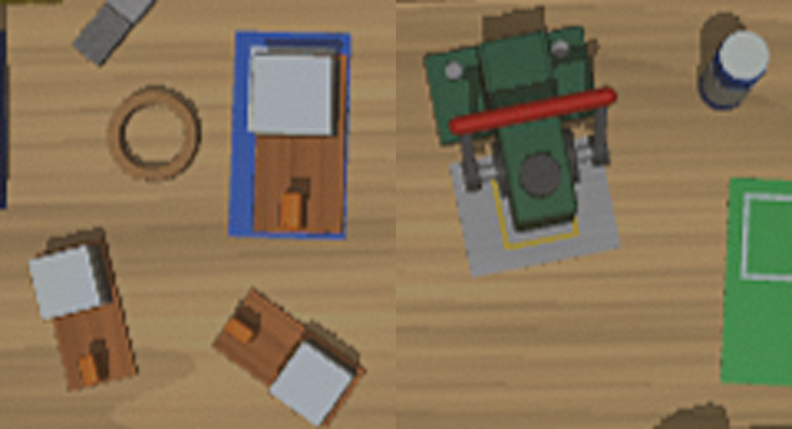

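The crop confirms it: the carrier on the blue mat is the largest (mould about 82 mm, against about 70 mm for the two others). Press yaw is about +10° with its origin near (609,-26). The done mat's origin is near (566,-303) with yaw about -4°.

```bash
python3 - <<'E'
from h import *
from scipy.spatial.transform import Rotation as R
o=observe(); print(o["clock"],o["position"],R.from_quat(o["tool_rot"]).as_matrix().round(3),o["width"],o["contact_force"])
E
```

```text
1.2 [ 166.34815899 -628.35315248  231.27683204] [[ 0.967  0.256  0.   ]
 [ 0.256 -0.967  0.   ]
 [ 0.    -0.    -1.   ]] 85.25753333075235 [-0.34590476  0.88619003  0.55279169]
```

>>> apply_moves --commands '[{"tx": 25,"ty": 30,"tz": 15,"rz": -2,"jaw": -1},{"tx": 50,"ty": 60,"tz": 30,"rz": -4,"jaw": -1},{"tx": 75,"ty": 90,"tz": 45,"rz": -6},{"tx": 105,"ty": 115,"tz": 60,"rz": -8},{"tx": 135,"ty": 140,"tz": 70,"rz": -10},{"tx": 165,"ty": 165,"tz": 70,"rz": -12},{"tx": 190,"ty": 195,"tz": 70,"rz": -14},{"tx": 215,"ty": 225,"tz": 70,"rz": -16},{"tx": 240,"ty": 255,"tz": 70,"rz": -17},{"tx": 260,"ty": 290,"tz": 70,"rz": -17},{"tx": 280,"ty": 325,"tz": 70,"rz": -17},{"tx": 290,"ty": 365,"tz": 70,"rz": -17},{"tx": 300,"ty": 405,"tz": 70,"rz": -17},{"tx": 300,"ty": 445,"tz": 70,"rz": -17},{"tx": 300,"ty": 485,"tz": 70,"rz": -17},{"tx": 300,"ty": 525,"tz": 70,"rz": -17},{"tx": 300,"ty": 565,"tz": 70,"rz": -17},{"tx": 290,"ty": 605,"tz": 70,"rz": -17},{"tx": 280,"ty": 645,"tz": 70,"rz": -17},{"tx": 270,"ty": 685,"tz": 70,"rz": -17}]'

```text
schema error: expected keys tx, ty, tz, rx, ry, rz, jaw
```

>>> apply_moves --commands '[{"tx": 25,"ty": 30,"tz": 15,"rx": 0,"ry": 0,"rz": -2,"jaw": -1},{"tx": 50,"ty": 60,"tz": 30,"rx": 0,"ry": 0,"rz": -4,"jaw": -1},{"tx": 75,"ty": 90,"tz": 45,"rx": 0,"ry": 0,"rz": -6,"jaw": -1},{"tx": 105,"ty": 115,"tz": 60,"rx": 0,"ry": 0,"rz": -8,"jaw": -1},{"tx": 135,"ty": 140,"tz": 70,"rx": 0,"ry": 0,"rz": -10,"jaw": -1},{"tx": 165,"ty": 165,"tz": 70,"rx": 0,"ry": 0,"rz": -12,"jaw": -1},{"tx": 190,"ty": 195,"tz": 70,"rx": 0,"ry": 0,"rz": -14,"jaw": -1},{"tx": 215,"ty": 225,"tz": 70,"rx": 0,"ry": 0,"rz": -16,"jaw": -1},{"tx": 240,"ty": 255,"tz": 70,"rx": 0,"ry": 0,"rz": -17,"jaw": -1},{"tx": 260,"ty": 290,"tz": 70,"rx": 0,"ry": 0,"rz": -17,"jaw": -1},{"tx": 280,"ty": 325,"tz": 70,"rx": 0,"ry": 0,"rz": -17,"jaw": -1},{"tx": 290,"ty": 365,"tz": 70,"rx": 0,"ry": 0,"rz": -17,"jaw": -1},{"tx": 300,"ty": 405,"tz": 70,"rx": 0,"ry": 0,"rz": -17,"jaw": -1},{"tx": 300,"ty": 445,"tz": 70,"rx": 0,"ry": 0,"rz": -17,"jaw": -1},{"tx": 300,"ty": 485,"tz": 70,"rx": 0,"ry": 0,"rz": -17,"jaw": -1},{"tx": 300,"ty": 525,"tz": 70,"rx": 0,"ry": 0,"rz": -17,"jaw": -1},{"tx": 300,"ty": 565,"tz": 70,"rx": 0,"ry": 0,"rz": -17,"jaw": -1},{"tx": 290,"ty": 605,"tz": 70,"rx": 0,"ry": 0,"rz": -17,"jaw": -1},{"tx": 280,"ty": 645,"tz": 70,"rx": 0,"ry": 0,"rz": -17,"jaw": -1},{"tx": 270,"ty": 685,"tz": 70,"rx": 0,"ry": 0,"rz": -17,"jaw": -1}]'

```text
clock: 2.87
position: [435.7, 58.5, 301.5]
tool_rot: [1.0, -0.019, 0.0, 0.0]
contact_force: [0.8, 0.7, 0.5]
width: 85.4
gripper_force: 0.0
```

>>> apply_moves --commands '[{"tx": -8,"ty": 40,"tz": -10,"rx": 0,"ry": 0,"rz": 0,"jaw": -1},{"tx": -16,"ty": 80,"tz": -20,"rx": 0,"ry": 0,"rz": 0,"jaw": -1},{"tx": -24,"ty": 120,"tz": -30,"rx": 0,"ry": 0,"rz": 0,"jaw": -1},{"tx": -32,"ty": 160,"tz": -40,"rx": 0,"ry": 0,"rz": 0,"jaw": -1},{"tx": -40,"ty": 200,"tz": -55,"rx": 0,"ry": 0,"rz": 0,"jaw": -1},{"tx": -46,"ty": 235,"tz": -70,"rx": 0,"ry": 0,"rz": 0,"jaw": -1},{"tx": -50,"ty": 247,"tz": -80,"rx": 0,"ry": 0,"rz": 0,"jaw": -1},{"tx": -50,"ty": 247,"tz": -80,"rx": 0,"ry": 0,"rz": 0,"jaw": -1},{"tx": -50,"ty": 247,"tz": -80,"rx": 0,"ry": 0,"rz": 0,"jaw": -1}]'

```text
clock: 3.62
position: [385.6, 303.9, 220.8]
tool_rot: [1.0, -0.018, -0.001, 0.0]
contact_force: [-0.4, -1.1, 0.5]
width: 85.4
gripper_force: 0.0
```

```bash
python3 - <<'E'
from h import *
s=snap("wrist"); cv2.imwrite("pics/w1.png",s["img"])
im=s["img"]; H,S,V=cv2.split(cv2.cvtColor(im,cv2.COLOR_BGR2HSV))
o=observe(); print(o["position"],s["camera_matrix"])
for t,z in(("carrier_grip",40),("carrier",0),("cap_block",50)):
    for r in pinpoint(s,t)[:2]: print(t,np.round(r["centre"]),r["confidence"],onz(s,r["centre"],z).round(1))
for r in trace(s,"cap_block")[:1]:
    w=np.array([onz(s,p,74)[:2] for p in np.argwhere(r["mask"])[:,::-1]],np.float32); print(r["bbox"],cv2.minAreaRect(w))
m=(H>5)&(H<14)&(S>190)&(V>120)
n,l,st,c=cv2.connectedComponentsWithStats(m.astype(np.uint8))
for i in np.argsort(-st[1:,4])[:3]+1:
    w=np.array([onz(s,p,63)[:2] for p in np.argwhere(l==i)[:,::-1]],np.float32); print(st[i],cv2.minAreaRect(w))
E
```

```text
[386.80009276 302.82439331 221.32700917] [[371.64829954   0.         319.78733285]
 [  0.         371.64829954 240.90021018]
 [  0.           0.           1.        ]]
carrier_grip [270. 330.] 0.93 [268.7 357.4  40. ]
carrier_grip [139. 359.] 0.82 [226.9 515.9  40. ]
carrier [115. 274.] 0.84 [316.6 546.5   0. ]
carrier [345. 359.] 0.75 [202.9 280.4   0. ]
cap_block [348. 382.] 0.9 [207.5 279.8  50. ]
cap_block [102. 285.] 0.83 [324.2 532.8  50. ]
[272.9, 9.0, 109.4, 105.7] ((513.296630859375, 292.8283996582031), (84.41275787353516, 85.27204895019531), 87.52998352050781)
[ 275  117  102  120 9414] ((420.6622314453125, 297.4775390625), (81.19947052001953, 98.6353759765625), 87.39421844482422)
[ 244  285   91   85 2910] ((282.41937255859375, 333.17144775390625), (70.7823257446289, 63.746768951416016), 53.38230895996094)
[ 111  282   55   69 1464] ((288.0470886230469, 488.573974609375), (46.32590103149414, 85.89382934570312), 39.5411491394043)
```

View pics/w1.png

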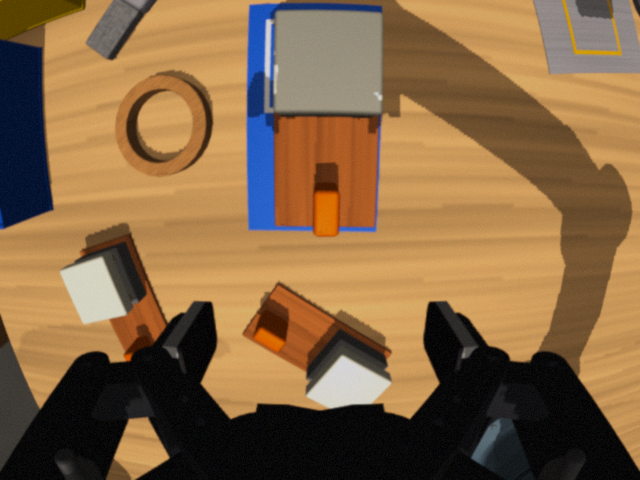

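Wrist view: the meant carrier is at (328,62), with its mould cap spanning (273–382, 10–115) and its grip's top at (326,212), on the blue mat. The smaller carriers at (100,290) and (330,345) are off to the side. Cap centre (513,293), yaw -2.5°, so the grip is near (388.5,298).

>>> apply_moves --commands '[{"tx": 1,"ty": -3,"tz": -30,"rx": 0,"ry": 0,"rz": 0,"jaw": -1},{"tx": 2,"ty": -5,"tz": -65,"rx": 0,"ry": 0,"rz": 0,"jaw": -1},{"tx": 2,"ty": -5,"tz": -100,"rx": 0,"ry": 0,"rz": 0,"jaw": -1},{"tx": 2,"ty": -5,"tz": -135,"rx": 0,"ry": 0,"rz": 0,"jaw": -1},{"tx": 2,"ty": -5,"tz": -165,"rx": 0,"ry": 0,"rz": 0,"jaw": -1},{"tx": 2,"ty": -5,"tz": -185,"rx": 0,"ry": 0,"rz": 0,"jaw": -1},{"tx": 2,"ty": -5,"tz": -195,"rx": 0,"ry": 0,"rz": 0,"jaw": -1},{"tx": 2,"ty": -5,"tz": -195,"rx": 0,"ry": 0,"rz": 0,"jaw": -1},{"tx": 2,"ty": -5,"tz": -195,"rx": 0,"ry": 0,"rz": 0,"jaw": -1}]'

```text
clock: 4.62
position: [389.3, 298.6, 26.9]
tool_rot: [1.0, -0.019, 0.0, -0.0]
contact_force: [0.4, -0.1, -0.3]
width: 85.4
gripper_force: 0.0
```

```bash
python3 - <<'E'
from h import *
s=snap("wrist"); cv2.imwrite("pics/w2.png",s["img"])
o=observe(); print(o["position"],o["contact_force"])
for P in [(388.4,298.3,63),(388.4,298.3,40),(513.3,292.8,75)]: print(proj(s,P))
r=pinpoint(s,"carrier_grip")[:1]; print(r, [onz(s,a["centre"],40) for a in r])
E
```

```text
[389.79895102 299.23411487  27.64549868] [-0.36411811 -0.55313184  0.75705845]
[318.87923961 354.86940375]
[319.036511   322.40660334]
[320.5513416  -57.81046772]
[{'centre': [320.2, 318.8], 'confidence': 0.97}] [array([390.01017143, 297.7777277 ,  40.        ])]
```

View pics/w2.png

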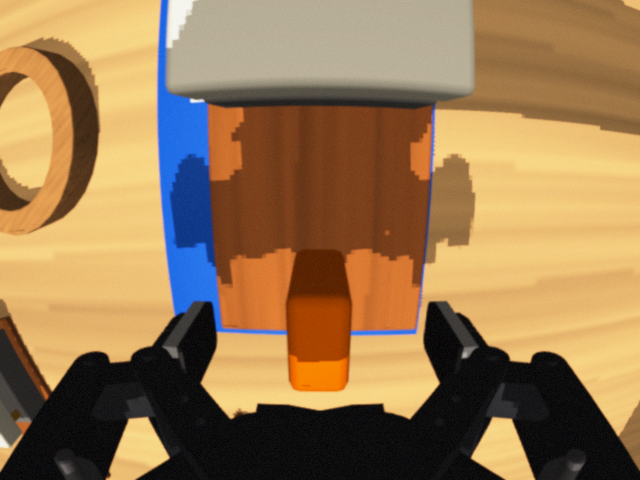

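The grip block at (319,355) stands centred between the open fingers. Closing.

>>> apply_moves --commands '[{"tx": 0,"ty": 0,"tz": 0,"rx": 0,"ry": 0,"rz": 0,"jaw": 1},{"tx": 0,"ty": 0,"tz": 0,"rx": 0,"ry": 0,"rz": 0,"jaw": 1},{"tx": 0,"ty": 0,"tz": 0,"rx": 0,"ry": 0,"rz": 0,"jaw": 1},{"tx": 0,"ty": 0,"tz": 0,"rx": 0,"ry": 0,"rz": 0,"jaw": 1},{"tx": 0,"ty": 0,"tz": 0,"rx": 0,"ry": 0,"rz": 0,"jaw": 1},{"tx": 0,"ty": 0,"tz": 0,"rx": 0,"ry": 0,"rz": 0,"jaw": 1},{"tx": 0,"ty": 0,"tz": 0,"rx": 0,"ry": 0,"rz": 0,"jaw": 1},{"tx": 0,"ty": 0,"tz": 0,"rx": 0,"ry": 0,"rz": 0,"jaw": 1}]' --force 50

```text
clock: 5.38
position: [388.6, 298.8, 26.6]
tool_rot: [1.0, -0.019, 0.0, -0.0]
contact_force: [-1.1, -0.4, 4.4]
width: 21.6
gripper_force: 50.2
```

```bash
python3 - <<'E'
from h import *
o=observe(); print(o["position"],o["tool_rot"],o["contact_force"],o["width"],o["gripper_force"])
s=snap("top"); 
r=[x for x in trace(s,"cap_block")[:4]]
for x in r: print(x["bbox"],x["confidence"],cv2.minAreaRect(np.array([onz(s,p,74)[:2] for p in np.argwhere(x["mask"])[:,::-1]],np.float32)))
E
```

```text
[388.58091159 298.82454184  26.6335644 ] [ 9.99815181e-01 -1.92242970e-02  1.63027870e-04 -5.84540040e-05] [-1.12103245 -0.35366803  4.44891627] 21.557541129318757 50.160622000694275
[229.6, 213.6, 25.8, 24.9] 0.83 ((511.5841979980469, 293.27294921875), (88.49494171142578, 85.0237045288086), 88.69070434570312)
[234.5, 299.1, 27.0, 21.4] 0.77 ((205.5811309814453, 275.9329528808594), (67.26419067382812, 67.89960479736328), 54.095550537109375)
[164.7, 269.0, 20.6, 21.6] 0.61 ((318.2279968261719, 536.2529907226562), (66.58352661132812, 69.04472351074219), 12.73013973236084)
```

>>> apply_moves --commands '[{"tx": 2,"ty": -10,"tz": 0,"rx": 0,"ry": 0,"rz": 0.4,"jaw": 1},{"tx": 7,"ty": -28,"tz": 0,"rx": 0,"ry": 0,"rz": 1,"jaw": 1},{"tx": 13,"ty": -48,"tz": 0,"rx": 0,"ry": 0,"rz": 1.8,"jaw": 1},{"tx": 19,"ty": -70,"tz": 0,"rx": 0,"ry": 0,"rz": 2.6,"jaw": 1},{"tx": 26,"ty": -94,"tz": 0,"rx": 0,"ry": 0,"rz": 3.4,"jaw": 1},{"tx": 33,"ty": -118,"tz": 0,"rx": 0,"ry": 0,"rz": 4.2,"jaw": 1},{"tx": 40,"ty": -142,"tz": 0,"rx": 0,"ry": 0,"rz": 5,"jaw": 1},{"tx": 47,"ty": -166,"tz": 0,"rx": 0,"ry": 0,"rz": 6,"jaw": 1},{"tx": 54,"ty": -190,"tz": 0,"rx": 0,"ry": 0,"rz": 7,"jaw": 1},{"tx": 61,"ty": -214,"tz": 0,"rx": 0,"ry": 0,"rz": 8,"jaw": 1},{"tx": 68,"ty": -238,"tz": 0,"rx": 0,"ry": 0,"rz": 9,"jaw": 1},{"tx": 75,"ty": -262,"tz": 0,"rx": 0,"ry": 0,"rz": 10,"jaw": 1},{"tx": 81,"ty": -286,"tz": 0,"rx": 0,"ry": 0,"rz": 10.8,"jaw": 1},{"tx": 87,"ty": -308,"tz": 0,"rx": 0,"ry": 0,"rz": 11.4,"jaw": 1},{"tx": 92,"ty": -326,"tz": 0,"rx": 0,"ry": 0,"rz": 12,"jaw": 1},{"tx": 95,"ty": -338,"tz": 0,"rx": 0,"ry": 0,"rz": 12.2,"jaw": 1},{"tx": 97,"ty": -344,"tz": 0,"rx": 0,"ry": 0,"rz": 12.2,"jaw": 1},{"tx": 97,"ty": -346,"tz": 0,"rx": 0,"ry": 0,"rz": 12.2,"jaw": 1},{"tx": 97,"ty": -346,"tz": 0,"rx": 0,"ry": 0,"rz": 12.2,"jaw": 1},{"tx": 97,"ty": -346,"tz": 0,"rx": 0,"ry": 0,"rz": 12.2,"jaw": 1}]'

```text
clock: 7.15
position: [486.6, -46.4, 26.7]
tool_rot: [0.996, 0.088, 0.001, -0.0]
contact_force: [2.6, 2.9, 1.6]
width: 21.6
gripper_force: 49.9
```

```bash
python3 - <<'E'
from h import *
from scipy.spatial.transform import Rotation as R
o=observe(); m=R.from_quat(o["tool_rot"]).as_matrix(); print(o["position"],np.degrees(np.arctan2(m[1,0],m[0,0])),o["contact_force"],o["width"],o["gripper_force"])
a=snap("wrist")["img"]; b=snap("top")["img"]
b=cv2.resize(b[130:250,280:400],(480,480),interpolation=cv2.INTER_CUBIC)
a=cv2.resize(a[:320],(640,320))[:, 160:480]
cv2.imwrite("pics/p3.png",np.hstack([np.vstack([a,np.zeros((160,320,3),np.uint8)]),b]))
E
```

```text
[486.57080191 -46.37479481  26.6623397 ] 10.132959234418681 [2.60472233 2.92244155 1.60256217] 21.60381090250007 49.94475960731506
```

View pics/p3.png

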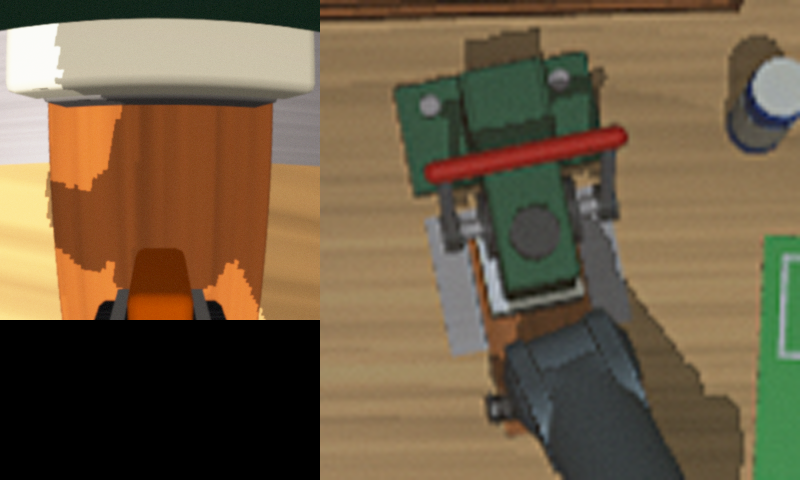

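The wrist half shows the board squarely under the head and the grip held at (160,300). The top half shows the cap at (535,270), symmetric under the ram. The mould reads about (609.8,-24.5) against the press at (609,-26), so I nudge 2 mm in y, then release.

>>> apply_moves --commands '[{"tx": -0.5,"ty": -1,"tz": 0,"rx": 0,"ry": 0,"rz": 0,"jaw": 1},{"tx": -0.5,"ty": -2,"tz": 0,"rx": 0,"ry": 0,"rz": 0,"jaw": 1},{"tx": -0.5,"ty": -2,"tz": 0,"rx": 0,"ry": 0,"rz": 0,"jaw": 1},{"tx": -0.5,"ty": -2,"tz": 0,"rx": 0,"ry": 0,"rz": 0,"jaw": 1}]'

```text
clock: 7.58
position: [485.4, -48.5, 26.6]
tool_rot: [0.996, 0.088, 0.001, -0.0]
contact_force: [3.1, 4.5, 4.5]
width: 21.9
gripper_force: 50.3
```

>>> apply_moves --commands '[{"tx": 0,"ty": 0,"tz": 0,"rx": 0,"ry": 0,"rz": 0,"jaw": -1},{"tx": 0,"ty": 0,"tz": 0,"rx": 0,"ry": 0,"rz": 0,"jaw": -1},{"tx": 0,"ty": 0,"tz": 0,"rx": 0,"ry": 0,"rz": 0,"jaw": -1},{"tx": 0,"ty": 0,"tz": 0,"rx": 0,"ry": 0,"rz": 0,"jaw": -1},{"tx": 0,"ty": 0,"tz": 0,"rx": 0,"ry": 0,"rz": 0,"jaw": -1},{"tx": 0,"ty": 0,"tz": 0,"rx": 0,"ry": 0,"rz": 0,"jaw": -1}]'

```text
clock: 8.08
position: [484.3, -49.9, 25.9]
tool_rot: [0.996, 0.087, -0.001, 0.0]
contact_force: [-0.0, -0.4, 0.2]
width: 84.9
gripper_force: 0.0
```

```bash
python3 - <<'E'
from h import *
o=observe(); print(o["position"],o["tool_rot"],o["width"],np.round(o["qpos"],2),o["contact_force"])
E
```

```text
[484.29064568 -49.94899662  25.94030492] [ 9.96214403e-01  8.69283344e-02 -5.59764744e-04  1.19187214e-04] 84.89110599452493 [ 0.59  0.47 -0.65  2.09  0.44  0.71 -1.74] [-0.0046371  -0.39835972  0.23944947]
```

>>> apply_moves --commands '[{"tx": 0,"ty": 0,"tz": 25,"rx": 0,"ry": 0,"rz": 0,"jaw": -1},{"tx": 0,"ty": 0,"tz": 60,"rx": 0,"ry": 0,"rz": 0,"jaw": -1},{"tx": 0,"ty": 0,"tz": 100,"rx": 0,"ry": 0,"rz": 5,"jaw": -1},{"tx": 0,"ty": 0,"tz": 140,"rx": 0,"ry": 0,"rz": 11,"jaw": -1},{"tx": 0,"ty": 0,"tz": 180,"rx": 0,"ry": 0,"rz": 17,"jaw": -1},{"tx": 0,"ty": 0,"tz": 220,"rx": 0,"ry": 0,"rz": 23,"jaw": -1},{"tx": 0,"ty": 0,"tz": 260,"rx": 0,"ry": 0,"rz": 29,"jaw": -1},{"tx": 0,"ty": 0,"tz": 300,"rx": 0,"ry": 0,"rz": 35,"jaw": -1},{"tx": 0,"ty": 0,"tz": 335,"rx": 0,"ry": 0,"rz": 41,"jaw": -1},{"tx": 10,"ty": 5,"tz": 360,"rx": 0,"ry": 0,"rz": 48,"jaw": -1},{"tx": 30,"ty": 8,"tz": 370,"rx": 0,"ry": 0,"rz": 55,"jaw": -1},{"tx": 55,"ty": 12,"tz": 370,"rx": 0,"ry": 0,"rz": 62,"jaw": -1},{"tx": 80,"ty": 16,"tz": 370,"rx": 0,"ry": 0,"rz": 69,"jaw": -1},{"tx": 105,"ty": 20,"tz": 370,"rx": 0,"ry": 0,"rz": 76,"jaw": -1},{"tx": 130,"ty": 24,"tz": 370,"rx": 0,"ry": 0,"rz": 83,"jaw": -1},{"tx": 150,"ty": 28,"tz": 370,"rx": 0,"ry": 0,"rz": 90,"jaw": -1},{"tx": 165,"ty": 31,"tz": 370,"rx": 0,"ry": 0,"rz": 90,"jaw": -1},{"tx": 172,"ty": 32,"tz": 370,"rx": 0,"ry": 0,"rz": 90,"jaw": -1},{"tx": 172,"ty": 32,"tz": 370,"rx": 0,"ry": 0,"rz": 90,"jaw": -1}]'

```text
clock: 9.67
position: [657.5, -17.1, 395.1]
tool_rot: [0.643, 0.766, 0.0, -0.001]
contact_force: [-0.8, -0.1, -0.4]
width: 85.1
gripper_force: 0.0
```

```bash
python3 - <<'E'
from h import *
from scipy.spatial.transform import Rotation as R
o=observe(); m=R.from_quat(o["tool_rot"]).as_matrix(); print(o["position"],np.degrees(np.arctan2(m[1,0],m[0,0])),np.round(o["qpos"],2),m[:,2])
s=snap("wrist"); im=s["img"]; cv2.imwrite("pics/w4.png",im)
H,S,V=cv2.split(cv2.cvtColor(im,cv2.COLOR_BGR2HSV))
m=((H<8)|(H>172))&(S>150)&(V>70)
n,l,st,c=cv2.connectedComponentsWithStats(m.astype(np.uint8)); i=1+np.argmax(st[1:,4])
w=np.array([onz(s,p,327)[:2] for p in np.argwhere(l==i)[:,::-1]],np.float32); print(st[i],cv2.minAreaRect(w))
for r in pinpoint(s,"lever_bar")[:1]: print(r,onz(s,r["centre"],327))
E
```

```text
[657.47945771 -17.08009849 395.06320053] 100.03793284631304 [ 0.63  0.48 -0.98  1.32  0.39  1.55 -0.13] [-0.0016326   0.00139619 -0.99999769]
[ 304  123   32  244 6956] ((655.494873046875, -17.948196411132812), (18.004209518432617, 157.621826171875), 9.91708755493164)
{'centre': [323.2, 254.3], 'confidence': 0.95} [657.55200558 -15.5033426  327.        ]
```

View pics/w4.png

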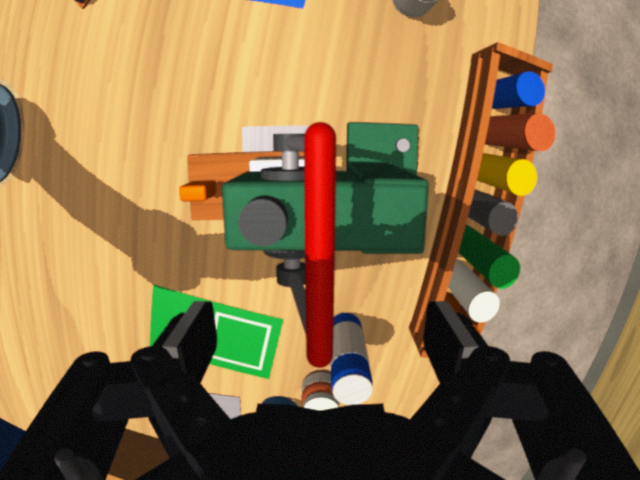

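Wrist view: the red bar spans (320,123)–(320,367), centred between the fingers; the grip is at (195,192) and the can at (350,370). The bar is at (655.5,-18), 9.9°. Descending and pinching.

>>> apply_moves --commands '[{"tx": -1,"ty": -1,"tz": -25,"rx": 0,"ry": 0,"rz": 0,"jaw": -1},{"tx": -1.5,"ty": -1,"tz": -55,"rx": 0,"ry": 0,"rz": 0,"jaw": -1},{"tx": -1.5,"ty": -1,"tz": -78,"rx": 0,"ry": 0,"rz": 0,"jaw": -1},{"tx": -1.5,"ty": -1,"tz": -87,"rx": 0,"ry": 0,"rz": 0,"jaw": -1},{"tx": -1.5,"ty": -1,"tz": -87,"rx": 0,"ry": 0,"rz": 0,"jaw": 0.2},{"tx": -1.5,"ty": -1,"tz": -87,"rx": 0,"ry": 0,"rz": 0,"jaw": 1},{"tx": -1.5,"ty": -1,"tz": -87,"rx": 0,"ry": 0,"rz": 0,"jaw": 1},{"tx": -1.5,"ty": -1,"tz": -87,"rx": 0,"ry": 0,"rz": 0,"jaw": 1},{"tx": -1.5,"ty": -1,"tz": -87,"rx": 0,"ry": 0,"rz": 0,"jaw": 1},{"tx": -1.5,"ty": -1,"tz": -87,"rx": 0,"ry": 0,"rz": 0,"jaw": 1},{"tx": -1.5,"ty": -1,"tz": -87,"rx": 0,"ry": 0,"rz": 0,"jaw": 1},{"tx": -1.5,"ty": -1,"tz": -87,"rx": 0,"ry": 0,"rz": 0,"jaw": 1}]' --force 60

```text
clock: 10.77
position: [656.9, -17.9, 311.1]
tool_rot: [0.643, 0.766, 0.002, 0.001]
contact_force: [2.1, 0.9, 4.3]
width: 16.1
gripper_force: 58.5
```

```bash
python3 - <<'E'
import numpy as np
c,s=np.cos(np.radians(10)),np.sin(np.radians(10))
f=lambda t:np.array([140*np.sin(.2-t)*c,140*np.sin(.2-t)*s,140*np.cos(.2-t)])
for t in np.append(np.arange(0.06,1.06,.06),[1.05,1.08]): print(round(t,2),(f(t)-f(0)).round(1))
E
```

```text
0.06 [-8.2 -1.4  1.4]
0.12 [-16.4  -2.9   2.3]
0.18 [-24.6  -4.3   2.8]
0.24 [-32.9  -5.8   2.7]
0.3 [-41.2  -7.3   2.1]
0.36 [-49.4  -8.7   1. ]
0.42 [-57.5 -10.1  -0.6]
0.48 [-65.5 -11.5  -2.7]
0.54 [-73.4 -12.9  -5.2]
0.6 [-81.1 -14.3  -8.3]
0.66 [-88.6 -15.6 -11.8]
0.72 [-95.9 -16.9 -15.7]
0.78 [-102.9  -18.2  -20.1]
0.84 [-109.7  -19.3  -24.9]
0.9 [-116.2  -20.5  -30.1]
0.96 [-122.4  -21.6  -35.7]
1.02 [-128.2  -22.6  -41.7]
1.05 [-131.   -23.1  -44.8]
1.08 [-133.7  -23.6  -48. ]
```

Opening reads 16 mm on an 18 mm bar and the tool is pushed up, so the pads hold above its middle. Reopening and going lower.

>>> apply_moves --commands '[{"tx": 0,"ty": 0,"tz": 0,"rx": 0,"ry": 0,"rz": 0,"jaw": 0},{"tx": 0,"ty": 0,"tz": 0,"rx": 0,"ry": 0,"rz": 0,"jaw": 0},{"tx": 0,"ty": 0,"tz": 0,"rx": 0,"ry": 0,"rz": 0,"jaw": 0},{"tx": -1,"ty": 0,"tz": -5,"rx": 0,"ry": 0,"rz": 0,"jaw": 0},{"tx": -1,"ty": 0,"tz": -8,"rx": 0,"ry": 0,"rz": 0,"jaw": 0},{"tx": -1,"ty": 0,"tz": -8,"rx": 0,"ry": 0,"rz": 0,"jaw": 0},{"tx": -1,"ty": 0,"tz": -8,"rx": 0,"ry": 0,"rz": 0,"jaw": 1},{"tx": -1,"ty": 0,"tz": -8,"rx": 0,"ry": 0,"rz": 0,"jaw": 1},{"tx": -1,"ty": 0,"tz": -8,"rx": 0,"ry": 0,"rz": 0,"jaw": 1},{"tx": -1,"ty": 0,"tz": -8,"rx": 0,"ry": 0,"rz": 0,"jaw": 1},{"tx": -1,"ty": 0,"tz": -8,"rx": 0,"ry": 0,"rz": 0,"jaw": 1},{"tx": -1,"ty": 0,"tz": -8,"rx": 0,"ry": 0,"rz": 0,"jaw": 1}]' --force 60

```text
clock: 11.77
position: [655.1, -18.2, 301.7]
tool_rot: [0.643, 0.766, 0.001, 0.001]
contact_force: [2.2, 0.3, 0.1]
width: 16.7
gripper_force: 58.5
```

```bash
python3 - <<'E'
from h import *
o=observe(); print(o["position"],o["width"],o["gripper_force"],o["contact_force"],o["torque"])
E
```

```text
[655.09435833 -18.24604258 301.72043263] 16.692701684529833 58.457114696502686 [2.20114314 0.2887816  0.10805405] [ 0.12965403 -0.68651882 -0.01674552]
```

>>> apply_moves --commands '[{"tx": -8.2,"ty": -1.4,"tz": 1.4,"rx": 0,"ry": 0,"rz": 0,"jaw": 1},{"tx": -16.4,"ty": -2.9,"tz": 2.3,"rx": 0,"ry": 0,"rz": 0,"jaw": 1},{"tx": -24.6,"ty": -4.3,"tz": 2.8,"rx": 0,"ry": 0,"rz": 0,"jaw": 1},{"tx": -32.9,"ty": -5.8,"tz": 2.7,"rx": 0,"ry": 0,"rz": 0,"jaw": 1},{"tx": -41.2,"ty": -7.3,"tz": 2.1,"rx": 0,"ry": 0,"rz": 0,"jaw": 1},{"tx": -49.4,"ty": -8.7,"tz": 1,"rx": 0,"ry": 0,"rz": 0,"jaw": 1},{"tx": -57.5,"ty": -10.1,"tz": -0.6,"rx": 0,"ry": 0,"rz": 0,"jaw": 1},{"tx": -65.5,"ty": -11.5,"tz": -2.7,"rx": 0,"ry": 0,"rz": 0,"jaw": 1},{"tx": -73.4,"ty": -12.9,"tz": -5.2,"rx": 0,"ry": 0,"rz": 0,"jaw": 1},{"tx": -81.1,"ty": -14.3,"tz": -8.3,"rx": 0,"ry": 0,"rz": 0,"jaw": 1},{"tx": -88.6,"ty": -15.6,"tz": -11.8,"rx": 0,"ry": 0,"rz": 0,"jaw": 1},{"tx": -95.9,"ty": -16.9,"tz": -15.7,"rx": 0,"ry": 0,"rz": 0,"jaw": 1},{"tx": -102.9,"ty": -18.2,"tz": -20.1,"rx": 0,"ry": 0,"rz": 0,"jaw": 1},{"tx": -102.9,"ty": -18.2,"tz": -20.1,"rx": 0,"ry": 0,"rz": 0,"jaw": 1}]'

```text
clock: 12.93
position: [555.8, -35.6, 285.2]
tool_rot: [0.643, 0.766, 0.004, 0.005]
contact_force: [7.1, 1.6, 6.3]
width: 16.1
gripper_force: 60.8
```

```bash
python3 - <<'E'
from h import *
o=observe(); print(o["position"],o["width"],o["gripper_force"],o["contact_force"],o["torque"],o["qpos"].__repr__())
E
```

```text
[555.78853644 -35.60829002 285.19291136] 16.064101693196324 60.82662105560303 [7.11499366 1.59051624 6.3201625 ] [ 0.28175813 -1.4905625  -0.00732718] array([ 0.87686813,  0.30963226, -1.04509666,  1.73340974,  0.28329707,
        1.24793751, -0.06024125])
```

>>> apply_moves --commands '[{"tx": -6.8,"ty": -1.1,"tz": -4.8,"rx": 0,"ry": 0,"rz": 0,"jaw": 1},{"tx": -13.3,"ty": -2.3,"tz": -10,"rx": 0,"ry": 0,"rz": 0,"jaw": 1},{"tx": -19.5,"ty": -3.4,"tz": -15.6,"rx": 0,"ry": 0,"rz": 0,"jaw": 1},{"tx": -25.3,"ty": -4.4,"tz": -21.6,"rx": 0,"ry": 0,"rz": 0,"jaw": 1},{"tx": -30,"ty": -5.2,"tz": -27,"rx": 0,"ry": 0,"rz": 0,"jaw": 1},{"tx": -34,"ty": -6,"tz": -33,"rx": 0,"ry": 0,"rz": 0,"jaw": 1},{"tx": -34,"ty": -6,"tz": -33,"rx": 0,"ry": 0,"rz": 0,"jaw": 1},{"tx": -34,"ty": -6,"tz": -33,"rx": 0,"ry": 0,"rz": 0,"jaw": 1},{"tx": -34,"ty": -6,"tz": -33,"rx": 0,"ry": 0,"rz": 0,"jaw": 1}]'

```text
clock: 13.68
position: [528.4, -40.4, 258.7]
tool_rot: [0.642, 0.766, 0.008, 0.01]
contact_force: [7.2, 1.3, 24.2]
width: 16.2
gripper_force: 66.4
```

```bash
python3 - <<'E'
from h import *
o=observe(); p=o["position"]; print(p,o["width"],o["gripper_force"],o["contact_force"],o["torque"])
d=p-np.array([655.1,-18.2,301.7]); x=d[:2]@[.985,.174]; print(x,d[2],"theta by x",.2-np.arcsin((28+x)/140)," by z",.2+np.arccos(min(1,(137.2+d[2])/140)))
E
```

```text
[528.43317656 -40.44074042 258.68071631] 16.215749345170753 66.42193794250488 [ 7.20964349  1.29477525 24.18835592] [ 0.2835102  -1.17166719 -0.01862794]
-128.63670992419992 -43.01928369479458 theta by x 1.0021230874460707  by z 1.0329182757377762
```

>>> apply_moves --commands '[{"tx": -3,"ty": -0.5,"tz": -2,"rx": 0,"ry": 0,"rz": 0,"jaw": 1},{"tx": -7,"ty": -1.2,"tz": -4,"rx": 0,"ry": 0,"rz": 0,"jaw": 1},{"tx": -7,"ty": -1.2,"tz": -4,"rx": 0,"ry": 0,"rz": 0,"jaw": 1},{"tx": -7,"ty": -1.2,"tz": -4,"rx": 0,"ry": 0,"rz": 0,"jaw": 1}]'

```text
clock: 14.02
position: [528.3, -40.5, 258.1]
tool_rot: [0.642, 0.766, 0.014, 0.016]
contact_force: [15.7, 2.8, 25.9]
width: 16.2
gripper_force: 66.6
```

```bash
python3 - <<'E'
from h import *
o=observe(); p=o["position"]; print(p,o["width"],o["gripper_force"],o["contact_force"],o["torque"])
d=p-np.array([655.1,-18.2,301.7]); x=d[:2]@[.985,.174]; print(x,d[2],"theta by x",.2-np.arcsin((28+x)/140)," by z",.2+np.arccos(min(1,(137.2+d[2])/140)))
s=snap("scene"); im=s["img"]
a=cv2.resize(im[215:365,215:345],None,fx=4,fy=4,interpolation=cv2.INTER_CUBIC)
cv2.imwrite("pics/s5.png",a)
E
```

```text
[528.28837632 -40.49841386 258.14020174] 16.189567133325948 66.57288551330566 [15.70465977  2.83910683 25.87558393] [ 0.53955553 -3.00270235 -0.00838389]
-128.78937333996322 -43.559798263100845 theta by x 1.0036929482627759  by z 1.0381240230753817
```

View pics/s5.png

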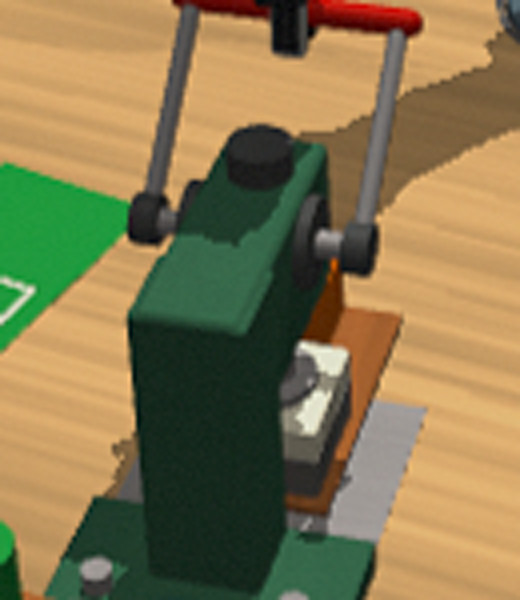

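The picture shows the ram foot on the white half at (300,375), which lies flat on the grey half with no gap. Extra pull gave no more travel, so the lever is at its end. Now easing it back slowly over about 3.3 s.

>>> apply_moves --commands '[{"tx": 6,"ty": 1,"tz": 6,"rx": 0,"ry": 0,"rz": 0,"jaw": 1},{"tx": 12.9,"ty": 2.3,"tz": 12.3,"rx": 0,"ry": 0,"rz": 0,"jaw": 1},{"tx": 15.7,"ty": 2.8,"tz": 15.4,"rx": 0,"ry": 0,"rz": 0,"jaw": 1},{"tx": 18.6,"ty": 3.3,"tz": 18.4,"rx": 0,"ry": 0,"rz": 0,"jaw": 1},{"tx": 21.5,"ty": 3.8,"tz": 21.4,"rx": 0,"ry": 0,"rz": 0,"jaw": 1},{"tx": 24.6,"ty": 4.4,"tz": 24.2,"rx": 0,"ry": 0,"rz": 0,"jaw": 1},{"tx": 27.7,"ty": 4.9,"tz": 27,"rx": 0,"ry": 0,"rz": 0,"jaw": 1},{"tx": 30.9,"ty": 5.5,"tz": 29.6,"rx": 0,"ry": 0,"rz": 0,"jaw": 1},{"tx": 34.2,"ty": 6.1,"tz": 32.2,"rx": 0,"ry": 0,"rz": 0,"jaw": 1},{"tx": 37.6,"ty": 6.6,"tz": 34.6,"rx": 0,"ry": 0,"rz": 0,"jaw": 1},{"tx": 41,"ty": 7.2,"tz": 37,"rx": 0,"ry": 0,"rz": 0,"jaw": 1},{"tx": 44.5,"ty": 7.8,"tz": 39.2,"rx": 0,"ry": 0,"rz": 0,"jaw": 1},{"tx": 48,"ty": 8.5,"tz": 41.4,"rx": 0,"ry": 0,"rz": 0,"jaw": 1},{"tx": 51.6,"ty": 9.1,"tz": 43.3,"rx": 0,"ry": 0,"rz": 0,"jaw": 1},{"tx": 55.3,"ty": 9.8,"tz": 45.3,"rx": 0,"ry": 0,"rz": 0,"jaw": 1},{"tx": 59,"ty": 10.4,"tz": 47,"rx": 0,"ry": 0,"rz": 0,"jaw": 1},{"tx": 62.8,"ty": 11.1,"tz": 48.8,"rx": 0,"ry": 0,"rz": 0,"jaw": 1},{"tx": 66.6,"ty": 11.8,"tz": 50.3,"rx": 0,"ry": 0,"rz": 0,"jaw": 1},{"tx": 70.5,"ty": 12.5,"tz": 51.9,"rx": 0,"ry": 0,"rz": 0,"jaw": 1},{"tx": 74.4,"ty": 13.2,"tz": 53.1,"rx": 0,"ry": 0,"rz": 0,"jaw": 1}]'

```text
clock: 15.73
position: [584.7, -30.6, 298.4]
tool_rot: [0.643, 0.766, -0.001, -0.0]
contact_force: [-2.0, -1.1, 6.4]
width: 16.3
gripper_force: 62.9
```

>>> apply_moves --commands '[{"tx": 4,"ty": 0.7,"tz": 1.3,"rx": 0,"ry": 0,"rz": 0,"jaw": 1},{"tx": 8,"ty": 1.4,"tz": 2.3,"rx": 0,"ry": 0,"rz": 0,"jaw": 1},{"tx": 12,"ty": 2.1,"tz": 3.4,"rx": 0,"ry": 0,"rz": 0,"jaw": 1},{"tx": 16,"ty": 2.8,"tz": 4.2,"rx": 0,"ry": 0,"rz": 0,"jaw": 1},{"tx": 20.1,"ty": 3.5,"tz": 5,"rx": 0,"ry": 0,"rz": 0,"jaw": 1},{"tx": 24.2,"ty": 4.2,"tz": 5.6,"rx": 0,"ry": 0,"rz": 0,"jaw": 1},{"tx": 28.3,"ty": 4.9,"tz": 6.1,"rx": 0,"ry": 0,"rz": 0,"jaw": 1},{"tx": 32.5,"ty": 5.7,"tz": 6.4,"rx": 0,"ry": 0,"rz": 0,"jaw": 1},{"tx": 36.6,"ty": 6.4,"tz": 6.7,"rx": 0,"ry": 0,"rz": 0,"jaw": 1},{"tx": 40.7,"ty": 7.2,"tz": 6.8,"rx": 0,"ry": 0,"rz": 0,"jaw": 1},{"tx": 44.9,"ty": 7.9,"tz": 6.8,"rx": 0,"ry": 0,"rz": 0,"jaw": 1},{"tx": 49,"ty": 8.6,"tz": 6.6,"rx": 0,"ry": 0,"rz": 0,"jaw": 1},{"tx": 53.1,"ty": 9.3,"tz": 6.3,"rx": 0,"ry": 0,"rz": 0,"jaw": 1},{"tx": 57.2,"ty": 10.1,"tz": 5.9,"rx": 0,"ry": 0,"rz": 0,"jaw": 1},{"tx": 61.3,"ty": 10.8,"tz": 5.4,"rx": 0,"ry": 0,"rz": 0,"jaw": 1},{"tx": 65.4,"ty": 11.5,"tz": 4.7,"rx": 0,"ry": 0,"rz": 0,"jaw": 1},{"tx": 69.5,"ty": 12.2,"tz": 4,"rx": 0,"ry": 0,"rz": 0,"jaw": 1},{"tx": 71.5,"ty": 12.6,"tz": 4,"rx": 0,"ry": 0,"rz": 0,"jaw": 1},{"tx": 73,"ty": 12.8,"tz": 4,"rx": 0,"ry": 0,"rz": 0,"jaw": 1},{"tx": 73,"ty": 12.8,"tz": 4,"rx": 0,"ry": 0,"rz": 0,"jaw": 1}]'

```text
clock: 17.4
position: [657.4, -17.8, 300.8]
tool_rot: [0.643, 0.766, -0.001, -0.001]
contact_force: [-2.9, -1.6, 3.2]
width: 16.1
gripper_force: 66.3
```

```bash
python3 - <<'E'
from h import *
o=observe(); print(o["position"],o["width"],o["contact_force"],o["torque"])
E
```

```text
[657.42868984 -17.84546902 300.84996002] 16.07076266118867 [-2.89153599 -1.55315571  3.2435935 ] [-0.29470639  1.29659524 -0.00865215]
```

>>> apply_moves --commands '[{"tx": -2,"ty": 0,"tz": 0,"rx": 0,"ry": 0,"rz": 0,"jaw": -1},{"tx": -2,"ty": 0,"tz": 0,"rx": 0,"ry": 0,"rz": 0,"jaw": -1},{"tx": -2,"ty": 0,"tz": 0,"rx": 0,"ry": 0,"rz": 0,"jaw": -1},{"tx": -2,"ty": 0,"tz": 0,"rx": 0,"ry": 0,"rz": 0,"jaw": -1},{"tx": -2,"ty": 0,"tz": 0,"rx": 0,"ry": 0,"rz": 0,"jaw": -1},{"tx": -2,"ty": 0,"tz": 0,"rx": 0,"ry": 0,"rz": 0,"jaw": -1},{"tx": -2,"ty": 0,"tz": 15,"rx": 0,"ry": 0,"rz": 0,"jaw": -1},{"tx": -2,"ty": 0,"tz": 40,"rx": 0,"ry": 0,"rz": 0,"jaw": -1},{"tx": -2,"ty": 0,"tz": 75,"rx": 0,"ry": 0,"rz": 0,"jaw": -1},{"tx": -2,"ty": 0,"tz": 105,"rx": 0,"ry": 0,"rz": 0,"jaw": -1},{"tx": -2,"ty": 0,"tz": 110,"rx": 0,"ry": 0,"rz": 0,"jaw": -1},{"tx": -2,"ty": 0,"tz": 110,"rx": 0,"ry": 0,"rz": 0,"jaw": -1}]'

```text
clock: 18.4
position: [657.3, -16.7, 415.0]
tool_rot: [0.643, 0.766, 0.002, 0.002]
contact_force: [-0.2, 0.3, 0.7]
width: 85.6
gripper_force: 0.0
```

```bash
python3 - <<'E'
from h import *
o=observe(); print(o["position"])
s=snap("wrist"); im=s["img"]
H,S,V=cv2.split(cv2.cvtColor(im,cv2.COLOR_BGR2HSV))
m=((H<8)|(H>172))&(S>150)&(V>70)
n,l,st,c=cv2.connectedComponentsWithStats(m.astype(np.uint8)); i=1+np.argmax(st[1:,4])
w=np.array([onz(s,p,327)[:2] for p in np.argwhere(l==i)[:,::-1]],np.float32); print("bar",st[i],cv2.minAreaRect(w))
for t,z in(("carrier_grip",40),("done_mat",0)):
  for r in pinpoint(s,t)[:2]: print(t,r,onz(s,r["centre"],z).round(1))
m=(H>45)&(H<75)&(S>170)&(V>90)&(np.arange(480)[:,None]>270)&(np.arange(640)<300)
w=np.array([onz(s,p,0)[:2] for p in np.argwhere(m)[:,::-1]],np.float32); print("mat",cv2.minAreaRect(w))
E
```

```text
[657.27691096 -16.73540241 414.98692837]
bar [ 304  124   30  227 5893] ((655.4127197265625, -17.722557067871094), (17.945772171020508, 157.4374237060547), 9.754155158996582)
carrier_grip {'centre': [201.3, 187.9], 'confidence': 0.62} [489.8 -47.5  40. ]
done_mat {'centre': [240.1, 333.7], 'confidence': 0.65} [ 566.5 -299.8    0. ]
mat ((515.108154296875, -299.31134033203125), (125.48081970214844, 225.7754669189453), 85.41627502441406)
```

>>> apply_moves --commands '[{"tx": -20,"ty": -4,"tz": 0,"rx": 0,"ry": 0,"rz": -6,"jaw": -1},{"tx": -50,"ty": -9,"tz": 0,"rx": 0,"ry": 0,"rz": -13,"jaw": -1},{"tx": -85,"ty": -15,"tz": 0,"rx": 0,"ry": 0,"rz": -20,"jaw": -1},{"tx": -120,"ty": -22,"tz": 0,"rx": 0,"ry": 0,"rz": -27,"jaw": -1},{"tx": -150,"ty": -27,"tz": 0,"rx": 0,"ry": 0,"rz": -34,"jaw": -1},{"tx": -168,"ty": -30,"tz": -10,"rx": 0,"ry": 0,"rz": -41,"jaw": -1},{"tx": -171,"ty": -31,"tz": -40,"rx": 0,"ry": 0,"rz": -48,"jaw": -1},{"tx": -171,"ty": -31,"tz": -75,"rx": 0,"ry": 0,"rz": -55,"jaw": -1},{"tx": -171,"ty": -31,"tz": -110,"rx": 0,"ry": 0,"rz": -62,"jaw": -1},{"tx": -171,"ty": -31,"tz": -145,"rx": 0,"ry": 0,"rz": -69,"jaw": -1},{"tx": -171,"ty": -31,"tz": -180,"rx": 0,"ry": 0,"rz": -76,"jaw": -1},{"tx": -171,"ty": -31,"tz": -215,"rx": 0,"ry": 0,"rz": -83,"jaw": -1},{"tx": -171,"ty": -31,"tz": -240,"rx": 0,"ry": 0,"rz": -90,"jaw": -1},{"tx": -171,"ty": -31,"tz": -240,"rx": 0,"ry": 0,"rz": -90,"jaw": -1},{"tx": -171,"ty": -31,"tz": -240,"rx": 0,"ry": 0,"rz": -90,"jaw": -1}]'

```text
clock: 19.8
position: [482.3, -48.6, 169.0]
tool_rot: [0.996, 0.089, -0.003, -0.001]
contact_force: [0.9, 0.4, 0.8]
width: 85.6
gripper_force: 0.0
```

```bash
python3 - <<'E'
from h import *
from scipy.spatial.transform import Rotation as R
o=observe(); m=R.from_quat(o["tool_rot"]).as_matrix(); print(o["position"],np.degrees(np.arctan2(m[1,0],m[0,0])),np.round(o["qpos"],2))
s=snap("wrist"); im=s["img"]; cv2.imwrite("pics/w6.png",im)
for t,z in(("carrier_grip",40),("done_mat",0),("carrier",0)):
  for r in pinpoint(s,t)[:1]: print(t,r,onz(s,r["centre"],z).round(1))
for r in trace(s,"done_mat")[:1]:
  w=np.array([onz(s,p,0)[:2] for p in np.argwhere(r["mask"])[:,::-1]],np.float32); print("mat",r["bbox"],cv2.minAreaRect(w))
E
```

```text
[482.34418905 -48.55562551 169.0089348 ] 10.238539550852806 [ 0.81  0.25 -0.87  2.01  0.22  0.99 -1.56]
carrier_grip {'centre': [320.4, 222.1], 'confidence': 0.74} [486.7 -48.1  40. ]
done_mat {'centre': [584.7, 186.4], 'confidence': 0.91} [ 564.6 -305.8    0. ]
carrier {'centre': [43.4, 376.9], 'confidence': 0.7} [205.  281.1   0. ]
mat [481.6, 103.0, 154.5, 237.5] ((515.514404296875, -300.1043395996094), (133.77684020996094, 231.8291778564453), 85.51959228515625)
```

View pics/w6.png

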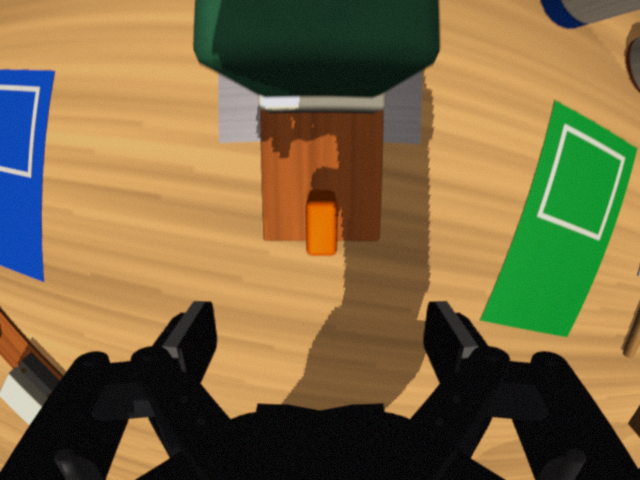

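Wrist view: the board is square under the press, grip at (321,222), the mould's white front edge showing at (320,102). The green mat with its white square is at (582,182). Gripping again.

>>> apply_moves --commands '[{"tx": 2,"ty": 0,"tz": -30,"rx": 0,"ry": 0,"rz": 0,"jaw": -1},{"tx": 3,"ty": 0.5,"tz": -65,"rx": 0,"ry": 0,"rz": 0,"jaw": -1},{"tx": 3,"ty": 0.5,"tz": -100,"rx": 0,"ry": 0,"rz": 0,"jaw": -1},{"tx": 3,"ty": 0.5,"tz": -128,"rx": 0,"ry": 0,"rz": 0,"jaw": -1},{"tx": 3,"ty": 0.5,"tz": -142,"rx": 0,"ry": 0,"rz": 0,"jaw": -1},{"tx": 3,"ty": 0.5,"tz": -143,"rx": 0,"ry": 0,"rz": 0,"jaw": -1},{"tx": 3,"ty": 0.5,"tz": -143,"rx": 0,"ry": 0,"rz": 0,"jaw": 1},{"tx": 3,"ty": 0.5,"tz": -143,"rx": 0,"ry": 0,"rz": 0,"jaw": 1},{"tx": 3,"ty": 0.5,"tz": -143,"rx": 0,"ry": 0,"rz": 0,"jaw": 1},{"tx": 3,"ty": 0.5,"tz": -143,"rx": 0,"ry": 0,"rz": 0,"jaw": 1},{"tx": 3,"ty": 0.5,"tz": -143,"rx": 0,"ry": 0,"rz": 0,"jaw": 1},{"tx": 3,"ty": 0.5,"tz": -143,"rx": 0,"ry": 0,"rz": 0,"jaw": 1},{"tx": 3,"ty": 0.5,"tz": -143,"rx": 0,"ry": 0,"rz": 0,"jaw": 1}]' --force 50

```text
clock: 21.13
position: [489.0, -48.4, 29.5]
tool_rot: [0.996, 0.088, 0.001, 0.001]
contact_force: [-1.7, -0.7, 7.6]
width: 21.3
gripper_force: 50.9
```

```bash
python3 - <<'E'
from h import *
from scipy.spatial.transform import Rotation as R
o=observe(); m=R.from_quat(o["tool_rot"]).as_matrix(); print(o["position"],np.degrees(np.arctan2(m[1,0],m[0,0])),o["width"],o["gripper_force"],o["contact_force"])
E
```

```text
[489.0073924 -48.4029012  29.5471843] 10.0494475484659 21.306497408200137 50.94241440296173 [-1.717294   -0.71418997  7.57572571]
```

>>> apply_moves --commands '[{"tx": -3,"ty": -9,"tz": 0,"rx": 0,"ry": 0,"rz": -0.5,"jaw": 1},{"tx": -7,"ty": -26,"tz": 0,"rx": 0,"ry": 0,"rz": -1.5,"jaw": 1},{"tx": -11,"ty": -46,"tz": 0,"rx": 0,"ry": 0,"rz": -2.6,"jaw": 1},{"tx": -15,"ty": -66,"tz": 0,"rx": 0,"ry": 0,"rz": -3.8,"jaw": 1},{"tx": -19,"ty": -86,"tz": 0,"rx": 0,"ry": 0,"rz": -5,"jaw": 1},{"tx": -23,"ty": -106,"tz": 0,"rx": 0,"ry": 0,"rz": -6.2,"jaw": 1},{"tx": -27,"ty": -126,"tz": 0,"rx": 0,"ry": 0,"rz": -7.4,"jaw": 1},{"tx": -30,"ty": -146,"tz": 0,"rx": 0,"ry": 0,"rz": -8.6,"jaw": 1},{"tx": -33,"ty": -166,"tz": 0,"rx": 0,"ry": 0,"rz": -9.8,"jaw": 1},{"tx": -36,"ty": -186,"tz": 0,"rx": 0,"ry": 0,"rz": -11,"jaw": 1},{"tx": -39,"ty": -206,"tz": 0,"rx": 0,"ry": 0,"rz": -12.2,"jaw": 1},{"tx": -42,"ty": -223,"tz": 0,"rx": 0,"ry": 0,"rz": -13.2,"jaw": 1},{"tx": -44,"ty": -236,"tz": 0,"rx": 0,"ry": 0,"rz": -14,"jaw": 1},{"tx": -45,"ty": -243,"tz": 0,"rx": 0,"ry": 0,"rz": -14.1,"jaw": 1},{"tx": -45,"ty": -247,"tz": 0,"rx": 0,"ry": 0,"rz": -14.1,"jaw": 1},{"tx": -45,"ty": -247,"tz": 0,"rx": 0,"ry": 0,"rz": -14.1,"jaw": 1},{"tx": -45,"ty": -247,"tz": 0,"rx": 0,"ry": 0,"rz": -14.1,"jaw": 1}]'

```text
clock: 22.55
position: [444.2, -294.8, 29.6]
tool_rot: [0.999, -0.035, 0.001, 0.0]
contact_force: [0.0, 2.2, 6.7]
width: 21.3
gripper_force: 51.0
```

```bash
python3 - <<'E'
from h import *
from scipy.spatial.transform import Rotation as R
o=observe(); m=R.from_quat(o["tool_rot"]).as_matrix(); print(o["position"],np.degrees(np.arctan2(m[1,0],m[0,0])),o["contact_force"],o["width"])
a=snap("wrist"); cv2.imwrite("pics/w7.png",np.vstack([a["img"]]))
for t in ("cap_block",):
  for s in(a,snap("top")):
    for r in trace(s,t)[:2]:
      w=np.array([onz(s,p,62)[:2] for p in np.argwhere(r["mask"])[:,::-1]],np.float32); print(r["bbox"],r["confidence"],cv2.minAreaRect(w))
E
```

```text
[ 444.21844478 -294.79709506   29.5538023 ] -3.9602800302052312 [0.01655493 2.17186389 6.68057966] 21.320642876830714
[183.0, 0.0, 270.7, 112.9] 0.97 ((540.919189453125, -301.3747253417969), (82.85490417480469, 37.571205139160156), 85.87852478027344)
[397.8, 194.2, 23.2, 24.0] 0.98 ((566.2941284179688, -300.350341796875), (81.76549530029297, 85.77824401855469), 88.2608413696289)
[234.3, 296.4, 27.4, 25.6] 0.87 ((205.07118225097656, 278.22723388671875), (68.77812194824219, 69.2666244506836), 53.55470657348633)
```

View pics/w7.png

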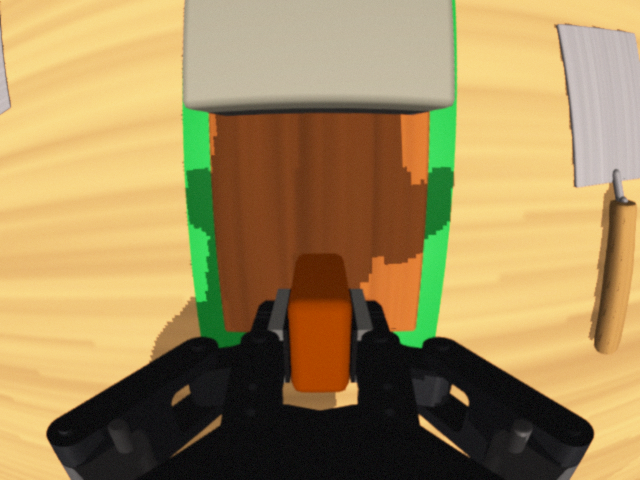

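Wrist view: the board lies in line and centred on the green mat, with margins about 27 px on each side at row 120 and 17 and 21 px at row 335. The mould is shut and the spatula at (600,180) is clear. Releasing and rising.

>>> apply_moves --commands '[{"tx": 0,"ty": 0,"tz": 0,"rx": 0,"ry": 0,"rz": 0,"jaw": -1},{"tx": 0,"ty": 0,"tz": 0,"rx": 0,"ry": 0,"rz": 0,"jaw": -1},{"tx": 0,"ty": 0,"tz": 0,"rx": 0,"ry": 0,"rz": 0,"jaw": -1},{"tx": 0,"ty": 0,"tz": 0,"rx": 0,"ry": 0,"rz": 0,"jaw": -1},{"tx": 0,"ty": 0,"tz": 0,"rx": 0,"ry": 0,"rz": 0,"jaw": -1},{"tx": 0,"ty": 0,"tz": 0,"rx": 0,"ry": 0,"rz": 0,"jaw": -1},{"tx": 0,"ty": 0,"tz": 20,"rx": 0,"ry": 0,"rz": 0,"jaw": -1},{"tx": 0,"ty": 0,"tz": 50,"rx": 0,"ry": 0,"rz": 0,"jaw": -1},{"tx": 0,"ty": 0,"tz": 90,"rx": 0,"ry": 0,"rz": 0,"jaw": -1},{"tx": 0,"ty": 0,"tz": 130,"rx": 0,"ry": 0,"rz": 0,"jaw": -1},{"tx": 0,"ty": 0,"tz": 170,"rx": 0,"ry": 0,"rz": 0,"jaw": -1},{"tx": -20,"ty": 0,"tz": 205,"rx": 0,"ry": 0,"rz": 0,"jaw": -1},{"tx": -40,"ty": 0,"tz": 230,"rx": 0,"ry": 0,"rz": 0,"jaw": -1},{"tx": -40,"ty": 0,"tz": 230,"rx": 0,"ry": 0,"rz": 0,"jaw": -1},{"tx": -40,"ty": 0,"tz": 230,"rx": 0,"ry": 0,"rz": 0,"jaw": -1}]'

```text
clock: 24.0
position: [402.9, -296.4, 259.9]
tool_rot: [0.999, -0.037, 0.001, 0.002]
contact_force: [0.1, 0.4, -1.1]
width: 85.4
gripper_force: 0.0
```

```bash
python3 - <<'E'
from h import *
from scipy.spatial.transform import Rotation as R
o=observe(); print(o["position"],o["contact_force"])
s=snap("wrist"); im=s["img"]; cv2.imwrite("pics/w8.png",im)
for t,z in (("cap_block",62),("done_mat",0),("carrier",8)):
    for r in trace(s,t)[:1]:
      w=np.array([onz(s,p,z)[:2] for p in np.argwhere(r["mask"])[:,::-1]],np.float32); print(t,r["bbox"],r["confidence"],cv2.minAreaRect(w))
E
```

```text
[ 402.87901046 -296.41868081  259.91480456] [ 0.05822479  0.41365101 -1.07005933]
cap_block [266.9, 1.0, 93.3, 85.3] 0.73 ((562.2118530273438, -302.6705322265625), (85.50204467773438, 84.14698791503906), 86.40007781982422)
done_mat [252.3, 0.0, 123.6, 205.3] 0.82 ((514.2445068359375, -299.7679138183594), (130.95765686035156, 228.01673889160156), 85.51895141601562)
carrier [264.6, 0.0, 99.3, 188.1] 0.86 ((520.1070556640625, -300.46697998046875), (102.62805938720703, 209.59104919433594), 86.05957794189453)
```

View pics/w8.png

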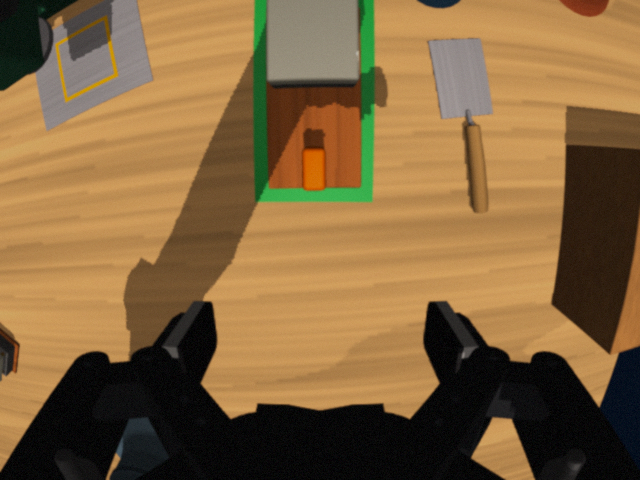

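Wrist view: the board is on the green mat with its grip at (314,168) and the mould at (313,40). The mould centre is within about 2 mm of the square and the yaw within 1°. At z = 62 the cap measures 85 mm, so the mould is shut.

```bash
python3 -c "
from bench import finish_job
print(finish_job())"
```

```text
the job is handed in; nothing more can be done
None
```

The job is handed in at about 24 s of the 72 s: the press shut the mould, I eased the lever home by hand, and the board lies on the green mat about 2 mm and 1° off by my last picture.

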